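Draw the chip-box bolt with the hooked rod

TASK

Take the hooked rod from its rests, reach it in under the wire guard of the chip box and draw the bolt back towards you until you feel it come up firm against its stop, pulling it home with roughly 12 newtons but never wrenching it (16 newtons is too much), so that the flap springs up. Then lay the rod back in both notches of its rests, hook down and pointing the way it did. Do not bang the rod against the chip box, keep the hand off it, and leave everything else where it is.

Things in the scene. Friction and masses are not known exactly. Their poses are not given: they have to be found in the camera images.
- rod: hooked rod: square wooden handle 26 mm wide, 24 mm high, 160 mm long, then a straight round steel shaft, 8 mm diameter, its end at x = 250 mm bent straight down as a hook leg, 8 mm thick, lowest point 32 mm below the shaft's axis. Origin in the middle of the handle on that axis; x along the shaft to the hook, z up. About 160 g. Grip the handle's sides from above between x = -35 and +60 mm
- rod_grip (a point): near the rod's balance point, a good place to grip: on the axis of the handle, 30 mm from its middle towards the hook
- rack: wooden rest for the rod, fixed: a base board 70 mm wide, 12 mm thick and two posts with flared notches, 18 mm thick, 55 mm behind (for the handle) and 150 mm ahead (for the shaft) of its origin, about 75 and 82 mm high. Origin on the bench; x along the laid rod towards its hook, z up. The laid rod's origin is 62 mm above this origin, at the start up to 8 mm along x either way
- hatch: low plywood chip box, fixed, 160 mm wide, 60 mm high, with a sliding bolt on top. Origin on the bench under the bolt's crossbar when the bolt is shut; x points away from the robot along the bolt, z up. Its top runs from x = -110 to +200 mm. A guide sleeve for the bolt (top 77 mm above the bench) stands at x = +30 to +54 mm
- guard (a point): middle of the wire guard over the bolt, 168 mm above the bench: 4 cross bars from x = -50 to +50 mm of the hatch, undersides 165 mm above the bench, posts 136 mm apart inside. The hand cannot get in; the rod can, level, from the robot's side, under the bars
- bolt_bar (a point): centre of the bolt's crossbar, moves with the bolt: a level round bar, 10 mm diameter, 62 mm long across the bolt (hatch y), 96 mm above the bench (top 101 mm), on an upright tab. The flat bolt below it has its top 70 mm above the bench. The hook leg goes down on the far (hatch +x) side of this bar, in the gap of 25 mm or more before the guide sleeve
- bolt: the sliding bolt: flat steel bar 18 mm wide, top 70 mm above the bench. Origin on the bench below its crossbar; axes as the hatch's. It starts 0 to 18 mm drawn (hatch x of its origin 0 to -18 mm) and is drawn along the hatch's -x to a stop block that is set differently each time, at x = -45 to -57 mm. It drags with about 3.5 N and stays where it is left; at the stop the pull rises 2 to 4 N with each further mm of the hand
- flap_edge (a point): middle of the near edge of the aluminium flap (128 x 136 mm, hinged at its far edge) beyond the bolt: 62 mm above the bench while shut under the bolt's nose; once the bolt is drawn to about x = -29 mm a spring raises this edge to about 145 mm
- mallet: joiner's hammer lying on the bench at the right; to be left alone. Origin at its underside
- screwdriver: screwdriver lying between the rests and the hatch; to be left alone. Origin at its underside
- chisel: wooden-handled chisel lying near the robot; to be left alone. Origin at its underside
- offcut_wide: flat wooden offcut 80 x 55 x 28 mm lying in front of the hatch; to be left alone. Origin at its underside
- offcut_long: square wooden offcut 140 x 40 x 40 mm at the left; to be left alone. Origin at its underside
- glue: glue bottle 170 mm tall at the right, 64 mm across; to be left alone. Origin at its underside
- push_stick: straight wooden stick 300 x 24 x 24 mm without a hook, at the left; not the tool for this job; to be left alone. Origin at its underside

How it is judged:
By the outcome, as a careful person would: the job done as asked, in the order asked, and still so for the second after the job is handed in, with the robot touching nothing.
It also fails if it takes over 61 s, if anything falls off the work surface, if the arm or the gripper's body presses on something with over 40 N, if the wrist force passes 120 N, or if a joint passes its speed limit or range.

ROBOT

A 6-joint arm with a two-finger parallel gripper is mounted at the origin on the work surface. World frame = base frame: x ahead of the robot, y to its left, z up, the work surface at z = 0. Lengths are in m, angles in rad, forces in N, time in s.
With the tool pointing down it reaches from about 0.275 to 0.825 m from the base axis. Payload 5.2 kg.
Tool frame: the origin (TCP) lies between the finger pads; the fingertips stand 14 mm ahead of it and the grasp point (between the pads) lies 5 mm behind it; x points along the fingers, y is the direction in which the jaws open and shut, and the axes are right-handed (so a half turn about x gives the same grasp; the last joint's range is limited). The gripper opens to 93 mm and grips with 3 to 60 N. Pads are 15 mm wide; open, the fingers measure 128 mm over their backs; the gripper's body (75 mm by 188 mm) begins 65 mm behind the grasp point.
Start: joints at [-1.35, 0.259, 1.535, -0, 1.348, -0.203], TCP at [0.226, -0.501, 0.233] pointing down, gripper open.
Joint ranges: [-3.14, 3.14], [-0.91, 2.08], [0.19, 2.58], [-1.22, 4.36], [0.22, 2.71], [-3.12, 3.12]. Speed limits (rad/s): [2.57, 2.57, 3.14, 3.14, 3.14, 3.14].

INTERFACE

Orientations are given as a rotation vector (axis times angle).
In Python, from plant import sense, read_camera, hand_in, recognise, outline_of, landmark_of gives the robot as it stands.
- The arm moves only by the shell command python3 -m handwheel 'ROWS' [FORCE]. ROWS is JSON, a list of rows, each a list of 3 entries, a list of its own where there are three numbers: the shift along the tool's x, y, z in m, then the turn, a rotation vector about the tool's x, y, z in degrees, then the closure, from 0 (fully open) to 1 (shut). A call has exactly 5 rows; each row is the pose to reach, as a shift and turn from the pose commanded when the call began, along the tool's axes at that moment; what a row does not reach only later rows make up. A row lasts 1/12 s, in which the tool goes at most 41.7 mm and 7.16 degrees, less where a joint would pass 70% of its speed; a pose out of reach is approached as far as the arm can. A call with a gripper value outside its range is refused whole. The fingers move at their own pace and stop on an object; FORCE is the grip in N (left out, the last holds). Time passes only in rows, so rows that repeat a pose let the fingers close, or fill a call up. It gives the time, the measured TCP pose, the force and the opening at its end, in the units of the state.
- sense(): the state, without advancing time (a new reading comes with each control period).
- read_camera(name): name is "scene" or "top"; returns a dict with "frame" (480x640x3 uint8, red, green, blue), "fov_y" (degrees; the focal length in pixels is half the picture's height over the tangent of half this angle, whatever the lens; pixels are square), "cx", "cy" (the principal point, pixels), "k1" (the pictures are not rectified: a ray, as slopes to the right and down, at radius r is drawn at 1 + k1 r^2 times it, then the intrinsics apply), "R" (3x3) and "t" (3): a world point X has camera coordinates R X + t. Camera axes: x right, y down, z forward; pixel columns grow to the right and rows downward; lengths in m; the calibration is good to about 2 mm. A picture is of the moment at which its call begins. There is no depth.
- hand_in(): hands the job in, once; it reports no verdict.
Trained networks look in a picture, given as the dict that the camera call returned (one of the last four; its "shot" number tells which), for a name from the list of things; names that differ only in an ending like _2 or _b are one class to them, and where a whole thing is asked for, a point or a joint stands for the part that bears it (a point fixed in the world has none). Each returns a list of dicts, best first, with "score" (0 to 1); they miss things now and then, are a little off and sometimes report something else, mostly with a low value. They report only what shows in the picture. A call takes as long as a camera call.
- recognise(picture, query): "at" ([x, y, z] in m, in the coordinates of the camera as it stood for that picture, good to about 4 mm: the middle of the surface that is visible of it).
- outline_of(picture, query): "mask" (480x640 bool, what is visible of it).
- landmark_of(picture, query): "at" ([x, y, z] in m, in the coordinates of the camera as it stood for that picture, good to about 4 mm: a listed point, or the origin of a listed thing).
The state is a dict: "t": time; "qpos": joint angles; "joint_vel": joint speeds; "tau": joint torques, N m; "tool_pos": TCP position; "tool_rot": TCP orientation; "force": force on the tool from outside, world axes, zero at the start; "wrist_torque": the same for the moment, N m; "grip_width": opening from 0.0 (shut) to 1.0 (fully open).
Only numpy, scipy, OpenCV 4.12 (cv2) and the standard library are available. Lean on these libraries where they do the work, as an engineer would, in place of code of your own. Each camera call takes 0.05 s, during which the arm holds its last target. There are 200 camera calls.

## Working session

There is one attempt and no reset: what is moved stays moved. The work goes in short steps, Python scripts to look and compute and a shell command to move; the robot and the scene stay as the last step left them, time stands still between calls to the robot, and variables do not carry over. Pictures are saved under pics/ and viewed, about 8 in all and at most 12, crops included, and the job is handed in when it is done.

```bash
ls; mkdir -p pics
cat > h.py <<'E'
import numpy as np, cv2
from plant import *
from scipy.spatial.transform import Rotation as R
def world(p,at): return np.array(p["R"]).T@(np.array(at)-np.array(p["t"]))
def lm(p,q,f=landmark_of):
    r=f(p,q)
    return [(np.round(world(p,d["at"]),4).tolist(),round(d["score"],2)) for d in r[:2]]
def save(p,n): cv2.imwrite("pics/"+n,p["frame"][:,:,::-1])
def st():
    s=sense();print("t",round(s["t"],2),"pos",np.round(s["tool_pos"],4),"F",np.round(s["force"],2),"w",round(s["grip_width"],3));print(np.round(R.from_rotvec(s["tool_rot"]).as_matrix(),3));print("q",np.round(s["qpos"],3))
    return s
E
python3 - <<'E'
from h import *
st()
for n in("scene","top"):
    p=read_camera(n);save(p,n+"0.png")
    print(n)
    for q in["rod","rod_grip","rack","hatch","guard","bolt_bar","bolt","flap_edge","screwdriver","offcut_wide","glue","offcut_long","push_stick"]:print(q,lm(p,q))
E
```

```text
pics
t 0.0 pos [ 0.2261 -0.5008  0.2319] F [ 0.77  0.91 -1.04] w 1.0
[[-0.     0.411 -0.912]
 [ 0.002 -0.912 -0.411]
 [-1.    -0.002 -0.   ]]
q [-1.35   0.259  1.536  0.     1.348 -0.203]
scene
rod [([0.4732, 0.2402, 0.0622], 0.57)]
rod_grip [([0.5041, 0.237, 0.0635], 0.65)]
rack [([0.4699, 0.247, 0.0008], 0.73)]
hatch [([0.7163, -0.0689, 0.0023], 0.71), ([0.5797, 0.4381, 0.0009], 0.41)]
guard [([0.7146, -0.0706, 0.1623], 0.68)]
bolt_bar [([0.7104, -0.0754, 0.1014], 0.72), ([0.4346, 0.0735, 0.0019], 0.54)]
bolt []
flap_edge [([0.7703, -0.061, 0.0655], 0.62)]
screwdriver [([0.433, 0.0725, 0.0004], 0.59)]
offcut_wide [([0.4895, -0.0903, 0.0005], 0.57)]
glue [([0.6308, -0.4165, 0.0009], 0.6)]
offcut_long [([0.5802, 0.4343, 0.0008], 0.64)]
push_stick [([0.3377, 0.4811, 0.0031], 0.81)]
top
rod [([0.4746, 0.2485, 0.0642], 0.67)]
rod_grip [([0.5083, 0.2401, 0.0589], 0.96)]
rack [([0.4729, 0.2499, 0.002], 0.81)]
hatch [([0.7185, -0.0721, 0.0057], 0.92), ([0.3388, 0.4804, -0.0061], 0.43)]
guard [([0.7182, -0.0714, 0.1674], 0.8)]
bolt_bar [([0.7142, -0.0699, 0.0954], 0.78)]
bolt [([0.7125, -0.0698, -0.0021], 0.77)]
flap_edge [([0.7739, -0.0604, 0.0582], 0.95)]
screwdriver [([0.4382, 0.0759, 0.0005], 0.97)]
offcut_wide [([0.4887, -0.0906, 0.0017], 0.71)]
glue [([0.6323, -0.4128, 0.0051], 0.79), ([0.7117, -0.0687, -0.0006], 0.68)]
offcut_long [([0.5811, 0.4292, -0.0015], 0.74)]
push_stick [([0.3381, 0.4792, -0.0057], 0.74)]
```

View pics/top0.png

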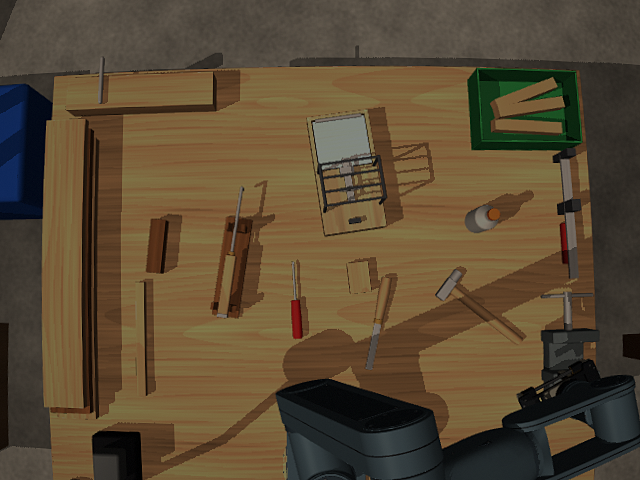

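View pics/scene0.png

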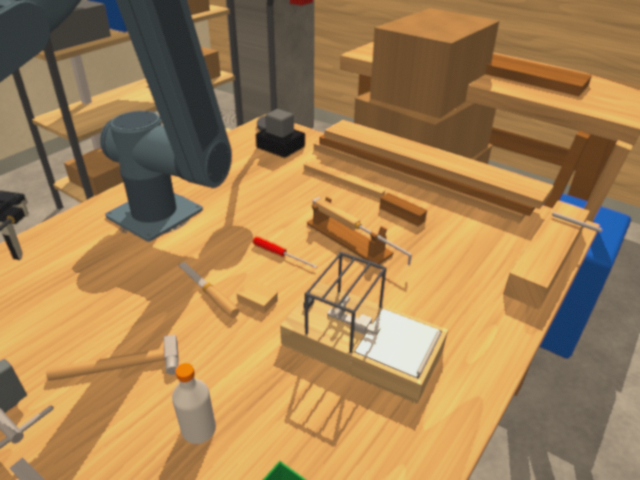

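The top view shows the rod on its rack from (222,317) to the hook tip at (241,187). The hatch is around (345,175), tilted about 9°. Next I'll measure the yaws.

```bash
cat >> h.py <<'E'
def ray(p,uv):
    h=p["frame"].shape[0];f=h/2/np.tan(np.radians(p["fov_y"])/2)
    K=np.array([[f,0,p["cx"]],[0,f,p["cy"]],[0,0,1]])
    q=cv2.undistortPoints(np.array(uv,float).reshape(-1,1,2),K,np.array([p["k1"],0,0,0.])).reshape(-1,2)
    Rm=np.array(p["R"]);d=np.c_[q,np.ones(len(q))]@Rm
    return -Rm.T@np.array(p["t"]),d
def atz(p,uv,z):
    c,d=ray(p,uv);return c+d*((z-c[2])/d[:,2])[:,None]
def line(w):
    vx,vy,x,y=cv2.fitLine(w[:,:2].astype(np.float32),cv2.DIST_HUBER,0,.01,.001).ravel()
    if vx<0:vx,vy=-vx,-vy
    return np.degrees(np.arctan2(vy,vx)),x,y
def outl(p,q,z):
    r=outline_of(p,q)
    m=r[0]["mask"];v,u=np.nonzero(m);return m,atz(p,np.c_[u,v],z),r[0]["score"]
E
python3 - <<'E'
from h import *
p=read_camera("top")
m,w,s=outl(p,"rod",.066);a=line(w);print("rod",s,m.sum(),a)
d=np.array([np.cos(np.radians(a[0])),np.sin(np.radians(a[0]))]);pr=(w[:,:2]-a[1:])@d
print("ends",a[1:]+d*pr.min(),a[1:]+d*pr.max(),np.ptp(pr))
mh,w,s=outl(p,"hatch",.06);r=cv2.minAreaRect(w[:,:2].astype(np.float32)*1000);print("hatch",s,mh.sum(),r)
print("manual left edge",atz(p,[(307,117),(325,237),(386,227)],.06))
for q in["guard","flap_edge","rod","rod_grip","bolt_bar","hatch"]:print(q,lm(p,q))
f=p["frame"][:,:,::-1].copy()
f[m]=f[m]//2+np.array([0,0,127],np.uint8)
cv2.imwrite("pics/c1.png",cv2.resize(f[95:330,195:400],None,fx=2.5,fy=2.5,interpolation=cv2.INTER_CUBIC))
E
```

```text
rod 0.91 1051 (np.float32(-8.870965), np.float32(0.52463174), np.float32(0.23748305))
ends [0.39465494 0.2577694 ] [0.72764555 0.20579733] 0.3370220280789259
hatch 0.58 7784 ((763.2137451171875, -68.94332885742188), (317.245361328125, 177.29049682617188), 8.148983001708984)
manual left edge [[ 0.90662423  0.03388675  0.06      ]
 [ 0.59296726 -0.00634563  0.06      ]
 [ 0.61585248 -0.16270361  0.06      ]]
guard [([0.7183, -0.0714, 0.1648], 0.7)]
flap_edge [([0.7752, -0.0587, 0.0613], 0.6), ([0.6327, -0.4116, 0.004], 0.56)]
rod [([0.4751, 0.2497, 0.0627], 0.92)]
rod_grip [([0.5075, 0.2381, 0.0635], 0.85)]
bolt_bar [([0.7127, -0.0677, 0.0975], 0.69)]
hatch [([0.4923, -0.0964, -0.0014], 0.73), ([0.7222, -0.0723, 0.0087], 0.6)]
```

View pics/c1.png

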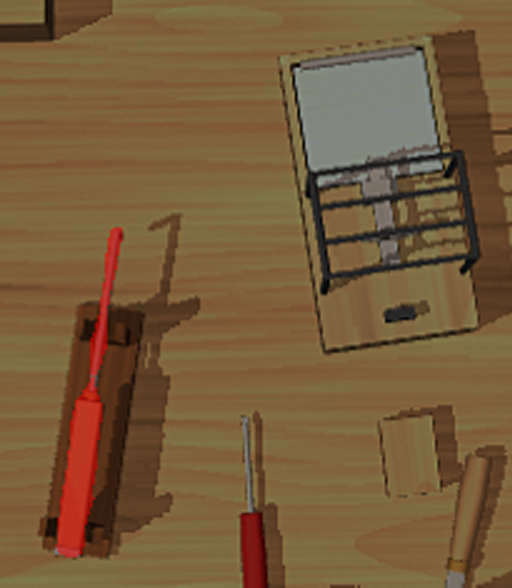

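```bash
for i in 1 2 3 4; do :; done
python3 -m handwheel '[[[0,-0.028,-0.028],[0,0,0],0],[[0,-0.056,-0.056],[0,0,0],0],[[0,-0.084,-0.084],[0,0,0],0],[[0,-0.112,-0.112],[0,0,0],0],[[0,-0.14,-0.14],[0,0,0],0]]' 50
python3 -m handwheel '[[[0,-0.028,-0.028],[0,0,0],0],[[0,-0.056,-0.056],[0,0,0],0],[[0,-0.084,-0.084],[0,0,0],0],[[0,-0.112,-0.112],[0,0,0],0],[[0,-0.14,-0.14],[0,0,0],0]]'
python3 -m handwheel '[[[0,-0.028,-0.028],[0,0,0],0],[[0,-0.056,-0.056],[0,0,0],0],[[0,-0.084,-0.084],[0,0,0],0],[[0,-0.112,-0.112],[0,0,0],0],[[0,-0.14,-0.14],[0,0,0],0]]'
python3 -m handwheel '[[[0,-0.028,-0.028],[0,0,0],0],[[0,-0.056,-0.056],[0,0,0],0],[[0,-0.084,-0.084],[0,0,0],0],[[0,-0.112,-0.112],[0,0,0],0],[[0,-0.14,-0.14],[0,0,0],0]]'
python3 -m handwheel '[[[0.02,0,0],[6.7,0,0],0],[[0.04,0,0],[13.4,0,0],0],[[0.06,0,0],[20,0,0],0],[[0.07,0,0],[26.7,0,0],0],[[0.08,0,0],[33.2,0,0],0]]'
python3 -c "from h import *;st()"
```

```text
t: 2.27
tool_pos: [0.2964, -0.3145, 0.2326]
tool_rot: [1.988, 0.427, -1.988]
force: [0.8, 0.1, -0.1]
grip_width: 1.005
t: 2.68
tool_pos: [0.3665, -0.1292, 0.233]
tool_rot: [1.988, 0.426, -1.987]
force: [0.9, -0.3, 0.2]
grip_width: 1.0
t: 3.1
tool_pos: [0.4366, 0.0563, 0.233]
tool_rot: [1.988, 0.427, -1.986]
force: [1.2, -1.5, -0.2]
grip_width: 1.001
t: 3.52
tool_pos: [0.5066, 0.2416, 0.2327]
tool_rot: [1.988, 0.428, -1.987]
force: [0.6, -1.1, 0.6]
grip_width: 0.999
t: 3.93
tool_pos: [0.5057, 0.2395, 0.1513]
tool_rot: [-2.136, 0.173, 2.14]
force: [0.6, 1.3, 0.1]
grip_width: 0.998
t 3.93 pos [0.5057 0.2395 0.1513] F [0.62 1.32 0.13] w 0.998
[[-0.002 -0.16  -0.987]
 [-0.    -0.987  0.16 ]
 [-1.     0.001  0.002]]
q [0.243 0.343 1.626 0.    1.174 1.975]
```

```bash
python3 -m handwheel '[[[0.03,0,0],[0,0,0],0],[[0.055,0,0],[0,0,0],0],[[0.075,0,0],[0,0,0],0],[[0.088,0,0],[0,0,0],0],[[0.094,0,0],[0,0,0],0]]'
python3 -m handwheel '[[[0,0,0],[0,0,0],1],[[0,0,0],[0,0,0],1],[[0,0,0],[0,0,0],1],[[0,0,0],[0,0,0],1],[[0,0,0],[0,0,0],1]]' 50
python3 -m handwheel '[[[0,0,0],[0,0,0],1],[[0,0,0],[0,0,0],1],[[0,0,0],[0,0,0],1],[[0,0,0],[0,0,0],1],[[0,0,0],[0,0,0],1]]'
python3 -c "from h import *;st()"
```

```text
t: 4.35
tool_pos: [0.505, 0.239, 0.0564]
tool_rot: [-2.137, 0.168, 2.145]
force: [-0.0, 0.5, -0.1]
grip_width: 1.003
t: 4.77
tool_pos: [0.5071, 0.2396, 0.0597]
tool_rot: [-2.142, 0.166, 2.138]
force: [0.1, 0.3, 0.1]
grip_width: 0.688
t: 5.18
tool_pos: [0.5063, 0.2394, 0.0587]
tool_rot: [-2.14, 0.167, 2.14]
force: [0.1, -1.4, -0.4]
grip_width: 0.331
t 5.18 pos [0.5063 0.2394 0.0587] F [ 0.09 -1.38 -0.38] w 0.331
[[-0.    -0.155 -0.988]
 [-0.    -0.988  0.155]
 [-1.     0.     0.   ]]
q [ 0.243  0.45   1.724 -0.     0.967  1.969]
```

```bash
python3 -m handwheel '[[[0,0,0],[0,0,0],1],[[0,0,0],[0,0,0],1],[[0,0,0],[0,0,0],1],[[0,0,0],[0,0,0],1],[[0,0,0],[0,0,0],1]]'
python3 -c "from h import *;st()"
python3 -m handwheel '[[[-0.01,0,0],[0,0,0],1],[[-0.03,0,0],[0,0,0],1],[[-0.055,0,0],[0,0,0],1],[[-0.08,0,0],[0,0,0],1],[[-0.1,0,0],[0,0,0],1]]'
python3 -m handwheel '[[[0,0,0],[0,0,0],1],[[0,0,0],[0,0,0],1],[[0,0,0],[0,0,0],1],[[0,0,0],[0,0,0],1],[[0,0,0],[0,0,0],1]]'
python3 - <<'E'
from h import *
st()
p=read_camera("top");m,w,s=outl(p,"rod",.165);a=line(w);print("rod",s,a)
for n in("top","scene"):
    p=read_camera(n);print(lm(p,"rod"),lm(p,"rod_grip"))
save(p,"s2.png")
E
```

```text
t: 5.6
tool_pos: [0.5064, 0.2395, 0.0586]
tool_rot: [-2.14, 0.167, 2.14]
force: [-0.5, 0.6, 0.6]
grip_width: 0.274
t 5.6 pos [0.5064 0.2395 0.0586] F [-0.49  0.64  0.56] w 0.274
[[ 0.    -0.155 -0.988]
 [ 0.    -0.988  0.155]
 [-1.    -0.     0.   ]]
q [0.243 0.45  1.724 0.    0.967 1.969]
t: 6.02
tool_pos: [0.5066, 0.2394, 0.161]
tool_rot: [-2.142, 0.167, 2.139]
force: [0.4, -0.1, -1.2]
grip_width: 0.278
t: 6.43
tool_pos: [0.5054, 0.2391, 0.157]
tool_rot: [-2.138, 0.168, 2.144]
force: [-0.5, 0.1, -1.8]
grip_width: 0.277
t 6.43 pos [0.5054 0.2391 0.157 ] F [-0.48  0.11 -1.78] w 0.277
[[-0.003 -0.155 -0.988]
 [-0.001 -0.988  0.155]
 [-1.     0.001  0.003]]
q [ 0.242  0.338  1.619 -0.     1.188  1.969]
rod 0.87 (np.float32(-8.934287), np.float32(0.45526862), np.float32(0.24667704))
[([0.4749, 0.2479, 0.1603], 0.73)] []
[([0.4768, 0.2398, 0.1641], 0.76)] [([0.5058, 0.2349, 0.1632], 0.76), ([0.7161, -0.0701, 0.1627], 0.71)]
```

View pics/s2.png

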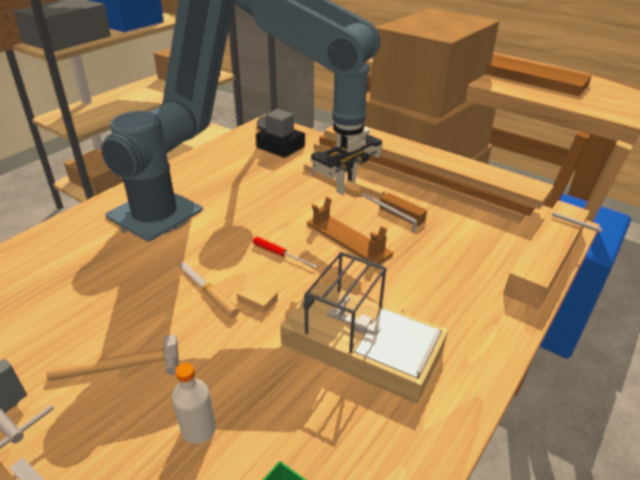

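The rod is held level, hook down (tip near (415,222)). I'll back it off, swing it round to the box, then check alignment.

```bash
python3 -m handwheel '[[[0,0,0.015],[0,0,0],1],[[0,0,0.04],[0,0,0],1],[[0,0,0.07],[0,0,0],1],[[0,0,0.095],[0,0,0],1],[[0,0,0.11],[0,0,0],1]]'
python3 -m handwheel '[[[0,0.03,-0.002],[0,0,0],1],[[0,0.07,-0.004],[0,0,0],1],[[0,0.11,-0.007],[0,0,0],1],[[0,0.15,-0.01],[0,0,0],1],[[0,0.19,-0.012],[0,0,0],1]]'
python3 -m handwheel '[[[0.002,0.04,-0.002],[-3,0,0],1],[[0.004,0.08,-0.004],[-7,0,0],1],[[0.007,0.12,-0.007],[-11,0,0],1],[[0.01,0.16,-0.01],[-15,0,0],1],[[0.012,0.187,-0.012],[-17,0,0],1]]'
python3 -m handwheel '[[[0,0,0],[0,0,0],1],[[0,0,0],[0,0,0],1],[[0,0,0],[0,0,0],1],[[0,0,0],[0,0,0],1],[[0,0,0],[0,0,0],1]]'
python3 - <<'E'
from h import *
s=st()
p=read_camera("top")
save(p,"t3.png")
z=s["tool_pos"][2]+.0034
m,w,sc=outl(p,"rod",z);a=line(w);print("rod",sc,a)
d=np.array([np.cos(np.radians(a[0])),np.sin(np.radians(a[0]))]);pr=(w[:,:2]-a[1:])@d
print("far end",a[1:]+d*pr.max(), "tip rel tool",a[1:]+d*pr.max()-s["tool_pos"][:2])
H=R.from_euler("z",8,degrees=True).as_matrix()
for q in ("hatch","guard","bolt_bar","rod","bolt"):
    r=lm(p,q)
    for v,c in r:print(q,v,c,(H.T@(np.array(v)-[.7165,-.0705,0])).round(4))
print("tcp hatch",(H.T@(np.array(s["tool_pos"])-[.7165,-.0705,0])).round(4))
f=p["frame"][:,:,::-1]
cv2.imwrite("pics/c3.png",cv2.resize(f[95:345,230:470],None,fx=2.4,fy=2.4,interpolation=cv2.INTER_CUBIC))
E
```

```text
t: 7.25
tool_pos: [0.3949, 0.2565, 0.1585]
tool_rot: [-2.139, 0.167, 2.143]
force: [-0.1, -0.7, -1.8]
grip_width: 0.274
t: 7.67
tool_pos: [0.3798, 0.0656, 0.159]
tool_rot: [-2.143, 0.166, 2.14]
force: [0.7, -0.5, -2.2]
grip_width: 0.274
t: 8.08
tool_pos: [0.3627, -0.123, 0.147]
tool_rot: [2.148, 0.152, -2.145]
force: [0.3, 0.5, -1.0]
grip_width: 0.275
t: 8.5
tool_pos: [0.363, -0.1185, 0.1467]
tool_rot: [2.147, 0.154, -2.147]
force: [0.4, -0.6, -1.6]
grip_width: 0.272
t 8.5 pos [ 0.363  -0.1185  0.1467] F [ 0.36 -0.63 -1.57] w 0.272
[[ 0.     0.142 -0.99 ]
 [ 0.    -0.99  -0.142]
 [-1.    -0.    -0.   ]]
q [-0.61   0.037  2.031  0.     1.073  0.818]
rod 0.86 (np.float32(7.7748594), np.float32(0.37784818), np.float32(-0.115430385))
far end [ 0.57942437 -0.08790798] tip rel tool [0.21641639 0.03057263]
hatch [0.7192, -0.0683, 0.0064] 0.93 [0.003  0.0018 0.0064]
guard [0.7198, -0.0681, 0.1686] 0.61 [0.0036 0.0019 0.1686]
guard [0.4904, -0.0936, -0.0003] 0.42 [-0.2271  0.0086 -0.0003]
bolt_bar [0.7166, -0.068, 0.0988] 0.62 [0.0004 0.0025 0.0988]
bolt_bar [0.4907, -0.0925, -0.0003] 0.44 [-0.2267  0.0096 -0.0003]
bolt [0.7078, -0.0723, 0.0005] 0.67 [-0.0089 -0.0006  0.0005]
tcp hatch [-0.3567  0.0017  0.1467]
```

View pics/c3.png

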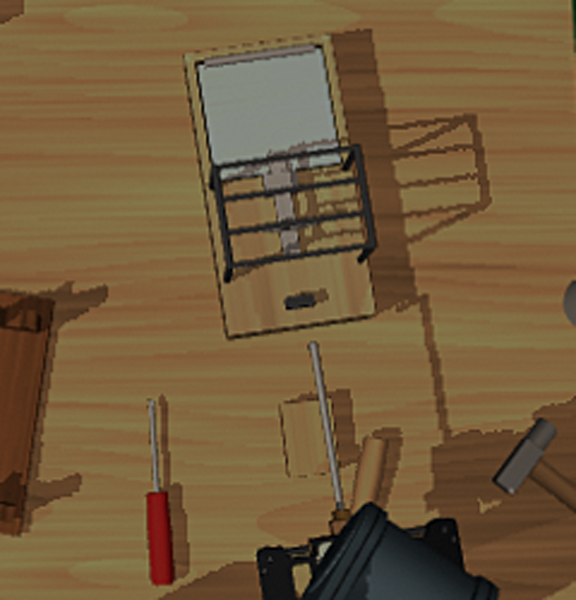

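```bash
python3 -m handwheel '[[[0,0,-0.01],[0,0,0],1],[[0,0,-0.025],[0,0,0],1],[[0,0,-0.04],[0,0,0],1],[[0,0,-0.06],[0,0,0],1],[[0,0,-0.08],[0,0,0],1]]'
python3 -m handwheel '[[[0,0,-0.02],[0,0,0],1],[[0,0,-0.04],[0,0,0],1],[[0,0,-0.058],[0,0,0],1],[[0,0,-0.07],[0,0,0],1],[[0,0,-0.076],[0,0,0],1]]'
python3 -m handwheel '[[[0,0,0],[0,0,0],1],[[0,0,0],[0,0,0],1],[[0,0,0],[0,0,0],1],[[0,0,0],[0,0,0],1],[[0,0,0],[0,0,0],1]]'
python3 - <<'E'
from h import *
s=st()
H=R.from_euler("z",8,degrees=True).as_matrix()
print("tcp hatch",(H.T@(np.array(s["tool_pos"])-[.7165,-.0705,0])).round(4))
p=read_camera("scene");t=read_camera("top")
for c in(p,t):
  for q in("bolt_bar","rod","hatch"):
    for v,k in lm(c,q)[:1]:print(q,v,k,(H.T@(np.array(v)-[.7165,-.0705,0])).round(4))
a=p["frame"][235:385,270:420,::-1];b=t["frame"][140:240,300:400,::-1]
cv2.imwrite("pics/c4.png",np.hstack([cv2.resize(a,(500,500),interpolation=cv2.INTER_CUBIC)[:, :],cv2.resize(b,(300,300),interpolation=cv2.INTER_CUBIC).repeat(1,0) if 0 else cv2.copyMakeBorder(cv2.resize(b,(300,300),interpolation=cv2.INTER_CUBIC),0,200,0,0,cv2.BORDER_CONSTANT)]))
E
```

```text
t: 9.27
tool_pos: [0.4437, -0.1082, 0.1466]
tool_rot: [2.149, 0.151, -2.148]
force: [0.7, -0.1, -1.0]
grip_width: 0.277
t: 9.68
tool_pos: [0.5196, -0.0974, 0.1463]
tool_rot: [2.149, 0.152, -2.147]
force: [-0.2, -0.3, -1.0]
grip_width: 0.274
t: 10.1
tool_pos: [0.5169, -0.0979, 0.1468]
tool_rot: [2.148, 0.151, -2.149]
force: [0.7, 0.6, -1.1]
grip_width: 0.276
t 10.1 pos [ 0.5169 -0.0979  0.1468] F [ 0.75  0.63 -1.07] w 0.276
[[-0.    0.14 -0.99]
 [ 0.   -0.99 -0.14]
 [-1.   -0.    0.  ]]
q [-0.399  0.291  1.714 -0.     1.136  1.031]
tcp hatch [-0.2015  0.0007  0.1468]
bolt_bar [0.7133, -0.0742, 0.0995] 0.8 [-0.0037 -0.0032  0.0995]
rod [0.4834, -0.102, 0.1532] 0.83 [-0.2352  0.0012  0.1532]
hatch [0.7178, -0.0718, -0.0005] 0.75 [ 0.0011 -0.0015 -0.0005]
bolt_bar [0.7131, -0.0671, 0.0964] 0.49 [-0.0029  0.0038  0.0964]
rod [0.4856, -0.1006, 0.1518] 0.79 [-0.2328  0.0023  0.1518]
hatch [0.7165, -0.074, 0.005] 0.63 [-0.0005 -0.0035  0.005 ]
```

View pics/c4.png

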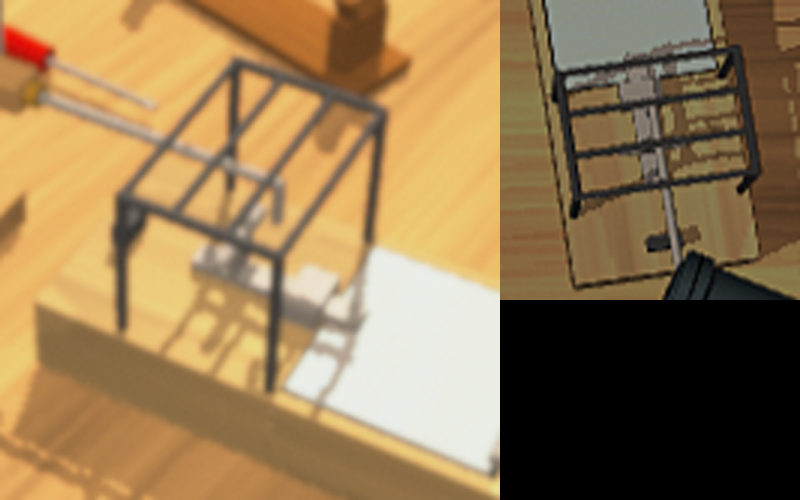

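The leg at crop (280,205) is inside the guard, beyond the crossbar at (245,222). I'll lower it slowly.

```bash
python3 -m handwheel '[[[0.004,0,0],[0,0,0],1],[[0.009,0,0],[0,0,0],1],[[0.014,0,0],[0,0,0],1],[[0.017,0,0],[0,0,0],1],[[0.02,0,0],[0,0,0],1]]'
python3 -m handwheel '[[[0.004,0,0],[0,0,0],1],[[0.008,0,0],[0,0,0],1],[[0.012,0,0],[0,0,0],1],[[0.015,0,0],[0,0,0],1],[[0.017,0,0],[0,0,0],1]]'
python3 -m handwheel '[[[0,0,0.001],[0,0,0],1],[[0,0,0.002],[0,0,0],1],[[0,0,0.003],[0,0,0],1],[[0,0,0.004],[0,0,0],1],[[0,0,0.005],[0,0,0],1]]'
python3 -m handwheel '[[[0,0,0.001],[0,0,0],1],[[0,0,0.002],[0,0,0],1],[[0,0,0.003],[0,0,0],1],[[0,0,0.004],[0,0,0],1],[[0,0,0.005],[0,0,0],1]]'
python3 -m handwheel '[[[0,0,0.001],[0,0,0],1],[[0,0,0.002],[0,0,0],1],[[0,0,0.003],[0,0,0],1],[[0,0,0.004],[0,0,0],1],[[0,0,0.005],[0,0,0],1]]'
```

```text
t: 10.92
tool_pos: [0.5171, -0.0976, 0.1259]
tool_rot: [2.147, 0.152, -2.149]
force: [-0.2, -0.2, -1.0]
grip_width: 0.282
t: 11.33
tool_pos: [0.5172, -0.0977, 0.1091]
tool_rot: [2.148, 0.152, -2.149]
force: [-0.7, 0.0, -1.2]
grip_width: 0.273
t: 11.75
tool_pos: [0.5125, -0.0985, 0.1099]
tool_rot: [2.149, 0.152, -2.148]
force: [-0.3, 0.5, -0.6]
grip_width: 0.273
t: 12.17
tool_pos: [0.5074, -0.0992, 0.1097]
tool_rot: [2.148, 0.152, -2.148]
force: [-0.4, 0.8, -1.8]
grip_width: 0.275
t: 12.58
tool_pos: [0.5025, -0.0999, 0.1096]
tool_rot: [2.148, 0.152, -2.148]
force: [-0.7, -0.2, -0.8]
grip_width: 0.275
```

Run:
```python
from h import *
s=st()
H=R.from_euler("z",8,degrees=True).as_matrix()
p=read_camera("scene");t=read_camera("top")
for c in(p,t):
  for q in("bolt_bar","rod","bolt"):
    for v,k in lm(c,q)[:1]:print(q,v,k,(H.T@(np.array(v)-[.7165,-.0705,0])).round(4))
a=p["frame"][255:345,295:395,::-1];b=t["frame"][140:240,300:400,::-1]
cv2.imwrite("pics/c5.png",cv2.resize(a,(800,600) if 0 else (660,594),interpolation=cv2.INTER_CUBIC))
```

```text
t 12.58 pos [ 0.5025 -0.0999  0.1096] F [-0.68 -0.19 -0.8 ] w 0.275
[[-0.     0.141 -0.99 ]
 [ 0.    -0.99  -0.141]
 [-1.    -0.     0.   ]]
q [-0.414  0.311  1.792  0.     1.039  1.015]
bolt_bar [0.7097, -0.0749, 0.0999] 0.55 [-0.0073 -0.0034  0.0999]
rod [0.471, -0.1058, 0.1112] 0.85 [-0.248  -0.0008  0.1112]
bolt_bar [0.711, -0.0688, 0.0967] 0.64 [-0.0052  0.0024  0.0967]
rod [0.4728, -0.1002, 0.1109] 0.76 [-0.2455  0.0045  0.1109]
bolt [0.7091, -0.0697, -0.001] 0.62 [-0.0072  0.0018 -0.001 ]
```

View pics/c5.png

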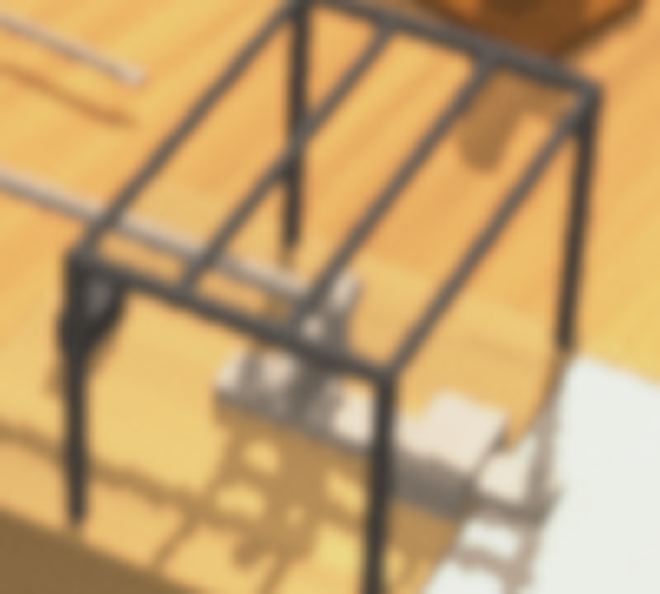

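The shaft runs over the crossbar and the leg is just beyond it (crop ~(340,300)). I'll keep pulling gently.

```bash
python3 -m handwheel '[[[0,0,0.001],[0,0,0],1],[[0,0,0.002],[0,0,0],1],[[0,0,0.003],[0,0,0],1],[[0,0,0.004],[0,0,0],1],[[0,0,0.005],[0,0,0],1]]'
python3 -m handwheel '[[[0,0,0.001],[0,0,0],1],[[0,0,0.002],[0,0,0],1],[[0,0,0.003],[0,0,0],1],[[0,0,0.004],[0,0,0],1],[[0,0,0.005],[0,0,0],1]]'
python3 -m handwheel '[[[0,0,0.001],[0,0,0],1],[[0,0,0.002],[0,0,0],1],[[0,0,0.003],[0,0,0],1],[[0,0,0.004],[0,0,0],1],[[0,0,0.005],[0,0,0],1]]'
```

```text
t: 13.4
tool_pos: [0.4981, -0.1006, 0.1098]
tool_rot: [2.149, 0.151, -2.147]
force: [3.8, 0.8, -3.6]
grip_width: 0.278
t: 13.82
tool_pos: [0.4927, -0.1013, 0.1097]
tool_rot: [2.149, 0.152, -2.148]
force: [4.3, 0.9, -1.8]
grip_width: 0.275
t: 14.23
tool_pos: [0.4876, -0.102, 0.1097]
tool_rot: [2.148, 0.152, -2.148]
force: [4.2, 1.0, -2.6]
grip_width: 0.276
```

```bash
python3 -m handwheel '[[[0,0,0.0016],[0,0,0],1],[[0,0,0.0032],[0,0,0],1],[[0,0,0.0048],[0,0,0],1],[[0,0,0.0064],[0,0,0],1],[[0,0,0.008],[0,0,0],1]]'
python3 -m handwheel '[[[0,0,0.0016],[0,0,0],1],[[0,0,0.0032],[0,0,0],1],[[0,0,0.0048],[0,0,0],1],[[0,0,0.0064],[0,0,0],1],[[0,0,0.008],[0,0,0],1]]'
python3 -m handwheel '[[[0,0,0.0008],[0,0,0],1],[[0,0,0.0016],[0,0,0],1],[[0,0,0.0024],[0,0,0],1],[[0,0,0.0032],[0,0,0],1],[[0,0,0.004],[0,0,0],1]]'
```

```text
t: 14.65
tool_pos: [0.4794, -0.1031, 0.1096]
tool_rot: [2.148, 0.152, -2.149]
force: [3.0, 0.6, -1.2]
grip_width: 0.275
t: 15.07
tool_pos: [0.4717, -0.1042, 0.1096]
tool_rot: [2.148, 0.152, -2.148]
force: [3.5, 0.0, -2.1]
grip_width: 0.274
t: 15.48
tool_pos: [0.4679, -0.1048, 0.1096]
tool_rot: [2.148, 0.152, -2.148]
force: [3.5, 0.9, -2.1]
grip_width: 0.278
```

Run:
```python
from h import *
t=read_camera("top")
H=R.from_euler("z",8,degrees=True).as_matrix()
for q in("bolt_bar","flap_edge"):
    for v,k in lm(t,q)[:1]:print(q,v,k,(H.T@(np.array(v)-[.7165,-.0705,0])).round(4))
f=[sense()["force"]]
for i in range(3):
    read_camera("top");f.append(sense()["force"])
print(np.round(f,2),sense()["tool_pos"])
```

```text
bolt_bar [0.6786, -0.0733, 0.095] 0.67 [-0.0379  0.0025  0.095 ]
flap_edge [0.8047, -0.0595, 0.1436] 0.78 [ 0.0889 -0.0014  0.1436]
[[ 2.02  1.09 -1.5 ]
 [ 2.4   0.23 -1.52]
 [ 2.51  0.65 -1.44]
 [ 2.34  0.19 -1.93]] [ 0.46779574 -0.10478859  0.10962424]
```

```bash
python3 -m handwheel '[[[0,0,0.0008],[0,0,0],1],[[0,0,0.0016],[0,0,0],1],[[0,0,0.0024],[0,0,0],1],[[0,0,0.0032],[0,0,0],1],[[0,0,0.004],[0,0,0],1]]'
python3 -m handwheel '[[[0,0,0.0004],[0,0,0],1],[[0,0,0.0008],[0,0,0],1],[[0,0,0.0012],[0,0,0],1],[[0,0,0.0016],[0,0,0],1],[[0,0,0.002],[0,0,0],1]]'
python3 -m handwheel '[[[0,0,0.0004],[0,0,0],1],[[0,0,0.0008],[0,0,0],1],[[0,0,0.0012],[0,0,0],1],[[0,0,0.0016],[0,0,0],1],[[0,0,0.002],[0,0,0],1]]'
```

```text
t: 16.2
tool_pos: [0.4639, -0.1054, 0.1097]
tool_rot: [2.148, 0.152, -2.148]
force: [3.1, 1.5, -1.8]
grip_width: 0.274
t: 16.62
tool_pos: [0.462, -0.1057, 0.1097]
tool_rot: [2.148, 0.152, -2.148]
force: [3.9, 1.8, -2.2]
grip_width: 0.274
t: 17.03
tool_pos: [0.4607, -0.106, 0.1098]
tool_rot: [2.15, 0.151, -2.146]
force: [6.8, 1.3, -2.9]
grip_width: 0.274
```

```bash
python3 -m handwheel '[[[0,0,0.0002],[0,0,0],1],[[0,0,0.0004],[0,0,0],1],[[0,0,0.0006],[0,0,0],1],[[0,0,0.0008],[0,0,0],1],[[0,0,0.0008],[0,0,0],1]]'
```

```text
t: 17.45
tool_pos: [0.4607, -0.1062, 0.11]
tool_rot: [2.151, 0.151, -2.145]
force: [8.9, 1.6, -2.6]
grip_width: 0.279
```

```bash
python3 -m handwheel '[[[0,0,0.0002],[0,0,0],1],[[0,0,0.0004],[0,0,0],1],[[0,0,0.0006],[0,0,0],1],[[0,0,0.0006],[0,0,0],1],[[0,0,0.0006],[0,0,0],1]]'
python3 - <<'E'
from h import *
f=[]
for i in range(5):
    f.append(sense()["force"]);read_camera("top")
f=np.array(f)@[.99,.14,0];print(f.round(2),f.mean())
E
```

```text
t: 17.87
tool_pos: [0.4606, -0.1063, 0.1101]
tool_rot: [2.152, 0.151, -2.144]
force: [9.3, 1.9, -3.5]
grip_width: 0.278
[ 9.44 10.3  10.19 10.24 10.67] 10.167939895213353
```

```bash
python3 -m handwheel '[[[0,0,0.0002],[0,0,0],1],[[0,0,0.0004],[0,0,0],1],[[0,0,0.0006],[0,0,0],1],[[0,0,0.0007],[0,0,0],1],[[0,0,0.0007],[0,0,0],1]]'
python3 - <<'E'
from h import *
f=[]
for i in range(6):
    f.append(sense()["force"]);read_camera("top")
f=np.array(f)@[.99,.14,0];print(f.round(2),f.mean())
E
```

```text
t: 18.53
tool_pos: [0.4605, -0.1064, 0.1103]
tool_rot: [2.154, 0.15, -2.142]
force: [12.1, 3.5, -4.5]
grip_width: 0.276
[12.43 12.43 12.69 12.7  12.65 12.55] 12.575027114712666
```

About 12.5 N held steady at the stop, with the flap up. Now I'll ease forward, lift and check the rod's attitude.

```bash
python3 -m handwheel '[[[0,0,-0.002],[0,0,0],1],[[0,0,-0.005],[0,0,0],1],[[0,0,-0.008],[0,0,0],1],[[0,0,-0.011],[0,0,0],1],[[0,0,-0.013],[0,0,0],1]]'
python3 -m handwheel '[[[-0.005,0,0],[0,0,0],1],[[-0.012,0,0],[0,0,0],1],[[-0.02,0,0],[0,0,0],1],[[-0.03,0,0],[0,0,0],1],[[-0.036,0,0],[0,0,0],1]]'
python3 - <<'E'
from h import *
s=st()
H=R.from_euler("z",8,degrees=True).as_matrix()
p=read_camera("scene");t=read_camera("top")
for c in(p,t):
  for q in("bolt_bar","rod","rod_grip","flap_edge"):
    for v,k in lm(c,q)[:1]:print(q,v,k,(H.T@(np.array(v)-[.7165,-.0705,0])).round(4))
r=outline_of(p,"rod")[0];print(r["score"])
f=p["frame"][:,:,::-1].copy()
# project predicted shaft for pitch 0
def proj(P):
    h=480;fo=h/2/np.tan(np.radians(p["fov_y"])/2);K=np.array([[fo,0,p["cx"]],[0,fo,p["cy"]],[0,0,1]])
    return cv2.projectPoints(np.array(P,float),cv2.Rodrigues(np.array(p["R"]))[0],np.array(p["t"]),K,np.array([p["k1"],0,0,0.]))[0].reshape(-1,2)
S=6;T=np.array(s["tool_pos"])
big=cv2.resize(f[225:325,265:395],None,fx=S,fy=S,interpolation=cv2.INTER_CUBIC)
for pit in(0,2,-2):
    A=R.from_euler("zy",[8,pit],degrees=True).as_matrix()
    q=proj([T+[0,0,.0034]+A@np.array(v) for v in([.05,0,0],[.215,0,0],[.215,0,-.032])])
    cv2.polylines(big,[np.int32((q-[265,225])*S)],False,{0:(0,255,0),2:(0,0,255),-2:(255,0,0)}[pit],1)
cv2.imwrite("pics/c6.png",big)
E
```

```text
t: 19.25
tool_pos: [0.4705, -0.1043, 0.1094]
tool_rot: [2.147, 0.152, -2.15]
force: [-0.2, 0.0, -1.2]
grip_width: 0.276
t: 19.67
tool_pos: [0.4713, -0.1047, 0.1475]
tool_rot: [2.15, 0.151, -2.146]
force: [0.5, 0.3, -0.8]
grip_width: 0.279
t 19.67 pos [ 0.4713 -0.1047  0.1475] F [ 0.53  0.29 -0.76] w 0.279
[[ 0.002  0.141 -0.99 ]
 [-0.001 -0.99  -0.141]
 [-1.     0.001 -0.002]]
q [-0.45   0.216  1.816 -0.     1.108  0.98 ]
bolt_bar [0.6705, -0.078, 0.0967] 0.69 [-0.0466 -0.001   0.0967]
rod [0.4416, -0.1102, 0.151] 0.89 [-0.2777 -0.0011  0.151 ]
rod_grip [0.4729, -0.1096, 0.1525] 0.61 [-0.2467 -0.0048  0.1525]
flap_edge [0.7979, -0.054, 0.1476] 0.84 [0.0829 0.005  0.1476]
bolt_bar [0.6724, -0.0743, 0.0965] 0.5 [-0.0442  0.0024  0.0965]
rod [0.4384, -0.1072, 0.1505] 0.73 [-0.2805  0.0024  0.1505]
rod_grip [0.4333, 0.0737, 0.0004] 0.23 [-0.2604  0.1822  0.0004]
0.74
```

View pics/c6.png

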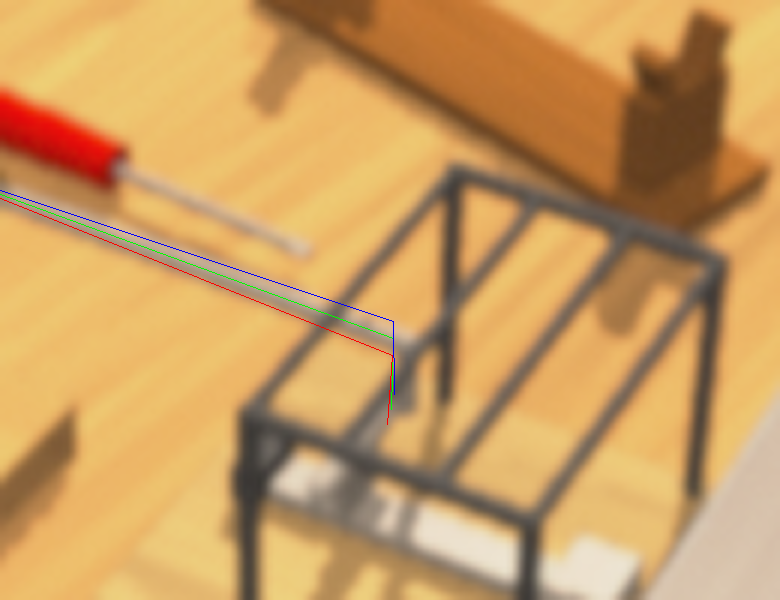

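Rod is level within about 0.5°. Its leg is at crop (400,400), clear above the crossbar. I'll withdraw it and swing back to the rack.

```bash
python3 -m handwheel '[[[0,0,0.01],[0,0,0],1],[[0,0,0.03],[0,0,0],1],[[0,0,0.055],[0,0,0],1],[[0,0,0.085],[0,0,0],1],[[0,0,0.11],[0,0,0],1]]'
python3 -m handwheel '[[[-0.002,-0.03,-0.005],[3,0,0],1],[[-0.004,-0.07,-0.012],[7,0,0],1],[[-0.007,-0.11,-0.02],[11,0,0],1],[[-0.01,-0.15,-0.028],[15,0,0],1],[[-0.012,-0.19,-0.035],[17,0,0],1]]'
python3 -m handwheel '[[[0,-0.04,0],[0,0,0],1],[[0,-0.08,0],[0,0,0],1],[[0,-0.12,0],[0,0,0],1],[[0,-0.155,0],[0,0,0],1],[[0,-0.18,0],[0,0,0],1]]'
python3 -m handwheel '[[[0,0,-0.015],[0,0,0],1],[[0,0,-0.04],[0,0,0],1],[[0,0,-0.065],[0,0,0],1],[[0,0,-0.085],[0,0,0],1],[[0,0,-0.1],[0,0,0],1]]'
python3 -m handwheel '[[[0,0,0],[0,0,0],1],[[0,0,0],[0,0,0],1],[[0,0,0],[0,0,0],1],[[0,0,0],[0,0,0],1],[[0,0,0],[0,0,0],1]]'
python3 - <<'E'
from h import *
s=st()
p=read_camera("top");z=s["tool_pos"][2]+.0034
m,w,sc=outl(p,"rod",z+.004);a=line(w);print("rod",sc,m.sum(),a)
d=np.array([np.cos(np.radians(a[0])),np.sin(np.radians(a[0]))]);pr=(w[:,:2]-a[1:])@d
print("far end",a[1:]+d*pr.max())
dd=np.array([.5064,.2395])-s["tool_pos"][:2]
M=R.from_rotvec(s["tool_rot"]).as_matrix();print("to target, tool axes",M.T@np.r_[dd,.0586-s["tool_pos"][2]])
E
```

```text
t: 20.63
tool_pos: [0.3595, -0.1193, 0.1452]
tool_rot: [2.146, 0.153, -2.15]
force: [-0.0, -0.8, -0.4]
grip_width: 0.277
t: 21.05
tool_pos: [0.3691, 0.0744, 0.1581]
tool_rot: [-2.139, 0.173, 2.136]
force: [0.8, 0.7, -1.0]
grip_width: 0.275
t: 21.47
tool_pos: [0.3972, 0.2536, 0.1577]
tool_rot: [-2.141, 0.164, 2.141]
force: [0.7, -0.9, -1.1]
grip_width: 0.275
t: 21.88
tool_pos: [0.4977, 0.2348, 0.1574]
tool_rot: [-2.141, 0.167, 2.14]
force: [-0.2, 0.3, -1.0]
grip_width: 0.276
t: 22.3
tool_pos: [0.4955, 0.2356, 0.1577]
tool_rot: [-2.14, 0.166, 2.141]
force: [0.1, -0.0, -0.3]
grip_width: 0.277
t 22.3 pos [0.4955 0.2356 0.1577] F [ 0.15 -0.01 -0.27] w 0.277
[[-0.    -0.154 -0.988]
 [-0.    -0.988  0.154]
 [-1.     0.     0.   ]]
q [0.24  0.318 1.646 0.    1.178 1.966]Traceback (most recent call last):
  File "<stdin>", line 4, in <module>
  File "h.py", line 26, in outl
    m=r[0]["mask"];v,u=np.nonzero(m);return m,atz(p,np.c_[u,v],z),r[0]["score"]
      ~^^^
IndexError: list index out of range
```

```bash
python3 -m handwheel '[[[0.01,-0.002,-0.003],[0,0,0],1],[[0.02,-0.004,-0.007],[0,0,0],1],[[0.035,-0.0055,-0.01],[0,0,0],1],[[0.046,-0.0055,-0.01],[0,0,0],1],[[0.05,-0.0055,-0.01],[0,0,0],1]]'
python3 -m handwheel '[[[0,0,0],[0,0,0],1],[[0,0,0],[0,0,0],1],[[0,0,0],[0,0,0],1],[[0,0,0],[0,0,0],1],[[0,0,0],[0,0,0],1]]'
python3 - <<'E'
from h import *
s=st()
for i in range(3):
    p=read_camera("top")
    r=outline_of(p,"rod")
    if r:
        m=r[0]["mask"];v,u=np.nonzero(m);w=atz(p,np.c_[u,v],s["tool_pos"][2]+.0074);a=line(w);print("rod",r[0]["score"],m.sum(),a);break
q=read_camera("scene")
A=q["frame"][170:280,285:425,::-1]
B=p["frame"][175:335,190:290,::-1]
A=cv2.resize(A,(500,393),interpolation=cv2.INTER_CUBIC);B=cv2.resize(B,(300,480),interpolation=cv2.INTER_CUBIC)
cv2.imwrite("pics/c7.png",np.hstack([cv2.copyMakeBorder(A,0,87,0,0,cv2.BORDER_CONSTANT),B]))
E
```

```text
t: 22.82
tool_pos: [0.5058, 0.239, 0.1047]
tool_rot: [-2.136, 0.169, 2.146]
force: [-0.6, 0.2, -0.4]
grip_width: 0.275
t: 23.23
tool_pos: [0.5076, 0.2395, 0.1084]
tool_rot: [-2.142, 0.166, 2.139]
force: [-0.1, -0.3, -0.7]
grip_width: 0.274
t 23.23 pos [0.5076 0.2395 0.1084] F [-0.12 -0.28 -0.73] w 0.274
[[ 0.001 -0.155 -0.988]
 [ 0.    -0.988  0.155]
 [-1.    -0.001 -0.001]]
q [0.242 0.39  1.674 0.    1.076 1.969]
rod 0.57 451 (np.float32(-8.768356), np.float32(0.49631235), np.float32(0.24080856))
```

View pics/c7.png

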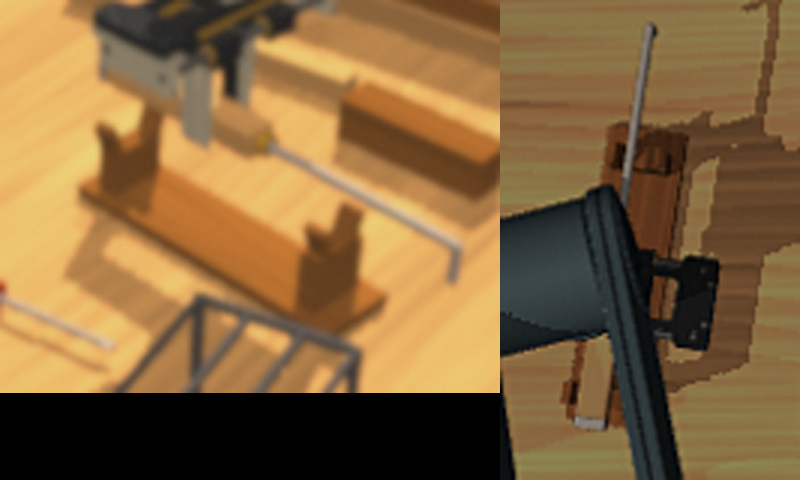

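The rod is over both notches (yaw -8.8°), hook at (455,265). Next is lowering it.

```bash
python3 -m handwheel '[[[0.01,0,0],[0,0,0],1],[[0.02,0,0],[0,0,0],1],[[0.03,0,0],[0,0,0],1],[[0.036,0,0],[0,0,0],1],[[0.04,0,0],[0,0,0],1]]'
python3 -m handwheel '[[[0.002,0,0],[0,0,0],1],[[0.004,0,0],[0,0,0],1],[[0.006,0,0],[0,0,0],1],[[0.008,0,0],[0,0,0],1],[[0.009,0,0],[0,0,0],1]]'
python3 -m handwheel '[[[0,0,0],[0,0,0],1],[[0,0,0],[0,0,0],1],[[0,0,0],[0,0,0],1],[[0,0,0],[0,0,0],1],[[0,0,0],[0,0,0],1]]'
```

```text
t: 23.8
tool_pos: [0.5062, 0.2391, 0.0658]
tool_rot: [-2.138, 0.168, 2.144]
force: [0.3, -0.5, -0.9]
grip_width: 0.274
t: 24.22
tool_pos: [0.5074, 0.2394, 0.0587]
tool_rot: [-2.141, 0.167, 2.14]
force: [0.5, 0.3, -1.6]
grip_width: 0.276
t: 24.63
tool_pos: [0.5073, 0.2394, 0.0587]
tool_rot: [-2.141, 0.167, 2.14]
force: [-0.5, -0.8, -1.2]
grip_width: 0.279
```

```bash
python3 -m handwheel '[[[0.0004,0,0],[0,0,0],1],[[0.0008,0,0],[0,0,0],1],[[0.001,0,0],[0,0,0],1],[[0.001,0,0],[0,0,0],1],[[0.001,0,0],[0,0,0],1]]'
python3 -m handwheel '[[[0,0,0],[0,0,0],0.65],[[0,0,0],[0,0,0],0.5],[[0,0,0],[0,0,0],0.3],[[0,0,0],[0,0,0],0],[[0,0,0],[0,0,0],0]]'
python3 -m handwheel '[[[0,0,0],[0,0,0],0],[[0,0,0],[0,0,0],0],[[0,0,0],[0,0,0],0],[[0,0,0],[0,0,0],0],[[0,0,0],[0,0,0],0]]'
python3 -m handwheel '[[[0,0,0],[0,0,0],0],[[0,0,0],[0,0,0],0],[[0,0,0],[0,0,0],0],[[0,0,0],[0,0,0],0],[[0,0,0],[0,0,0],0]]'
```

```text
t: 25.05
tool_pos: [0.5073, 0.2394, 0.0586]
tool_rot: [-2.141, 0.167, 2.14]
force: [-3.0, -0.8, 6.2]
grip_width: 0.275
t: 25.47
tool_pos: [0.5072, 0.2394, 0.0575]
tool_rot: [-2.14, 0.167, 2.141]
force: [0.3, -0.5, 0.2]
grip_width: 0.586
t: 25.88
tool_pos: [0.5072, 0.2394, 0.0576]
tool_rot: [-2.14, 0.167, 2.14]
force: [-0.2, -0.4, 0.9]
grip_width: 0.948
t: 26.3
tool_pos: [0.5072, 0.2394, 0.0577]
tool_rot: [-2.14, 0.167, 2.14]
force: [0.2, 0.3, -0.5]
grip_width: 1.002
```

The rod is seated and released. I'll lift straight up, retreat over the bench towards the robot and check.

```bash
python3 -m handwheel '[[[-0.01,0,0],[0,0,0],0],[[-0.035,0,0],[0,0,0],0],[[-0.07,0,0],[0,0,0],0],[[-0.11,0,0],[0,0,0],0],[[-0.15,0,0],[0,0,0],0]]'
python3 -m handwheel '[[[-0.02,0.03,0.01],[0,0,0],0],[[-0.04,0.06,0.02],[0,0,0],0],[[-0.06,0.1,0.04],[0,0,0],0],[[-0.06,0.13,0.06],[0,0,0],0],[[-0.06,0.16,0.08],[0,0,0],0]]'
python3 -m handwheel '[[[0,0.04,0],[0,0,0],0],[[0,0.08,0],[0,0,0],0],[[0,0.12,0],[0,0,0],0],[[0,0.15,0],[0,0,0],0],[[0,0.16,0],[0,0,0],0]]'
python3 -m handwheel '[[[0,0,0],[0,0,0],0],[[0,0,0],[0,0,0],0],[[0,0,0],[0,0,0],0],[[0,0,0],[0,0,0],0],[[0,0,0],[0,0,0],0]]'
python3 - <<'E'
from h import *
s=st()
q=read_camera("scene");p=read_camera("top")
m,w,sc=outl(p,"rod",.066);print("rod",sc,m.sum(),line(w))
for c in(q,p):
  for n in("rod","flap_edge","bolt_bar","screwdriver","offcut_wide","glue","offcut_long","push_stick","chisel"):print(n,lm(c,n)[:1])
A=cv2.resize(q["frame"][170:400,260:460,::-1],(480,552),interpolation=cv2.INTER_CUBIC);B=cv2.resize(p["frame"][170:340,190:285,::-1],(308,552),interpolation=cv2.INTER_CUBIC)
cv2.imwrite("pics/c8.png",np.hstack([A,B]))
E
```

```text
t: 26.72
tool_pos: [0.5066, 0.2392, 0.2096]
tool_rot: [-2.139, 0.167, 2.142]
force: [0.9, 0.3, -0.5]
grip_width: 0.999
t: 27.13
tool_pos: [0.4027, 0.0925, 0.2698]
tool_rot: [-2.145, 0.167, 2.137]
force: [0.0, -0.6, 0.4]
grip_width: 1.001
t: 27.55
tool_pos: [0.3778, -0.0678, 0.2686]
tool_rot: [-2.141, 0.173, 2.138]
force: [-1.4, -0.0, 0.5]
grip_width: 0.998
t: 27.97
tool_pos: [0.3787, -0.0633, 0.2677]
tool_rot: [-2.141, 0.165, 2.141]
force: [-0.9, -0.0, 0.6]
grip_width: 0.999
t 27.97 pos [ 0.3787 -0.0633  0.2677] F [-0.94 -0.02  0.57] w 0.999
[[ 0.    -0.153 -0.988]
 [ 0.    -0.988  0.153]
 [-1.    -0.    -0.   ]]
q [-0.458 -0.077  1.824  0.     1.395  1.266]
rod 0.62 927 (np.float32(-8.6779175), np.float32(0.5162247), np.float32(0.23771441))
rod [([0.4753, 0.2419, 0.0628], 0.88)]
flap_edge [([0.8024, -0.0593, 0.1488], 0.92)]
bolt_bar [([0.6709, -0.078, 0.0979], 0.62)]
screwdriver [([0.4342, 0.0727, -0.0019], 0.77)]
offcut_wide [([0.7978, -0.0555, 0.1498], 0.63)]
glue [([0.6337, -0.415, 0.0007], 0.62)]
offcut_long [([0.5776, 0.4338, 0.001], 0.68)]
push_stick [([0.3376, 0.4809, 0.0023], 0.96)]
chisel [([0.3688, -0.1393, -0.0029], 0.83)]
rod [([0.4766, 0.2468, 0.0613], 0.77)]
flap_edge [([0.8047, -0.0565, 0.1401], 0.79)]
bolt_bar [([0.6743, -0.0733, 0.0962], 0.72)]
screwdriver [([0.435, 0.0726, 0.0002], 0.63)]
offcut_wide [([0.4904, -0.0933, 0.0022], 0.78)]
glue [([0.632, -0.4114, 0.004], 0.61)]
offcut_long [([0.579, 0.4336, 0.0011], 0.59)]
push_stick [([0.3409, 0.4835, -0.0015], 0.79)]
chisel [([0.3706, -0.143, -0.0013], 0.94)]
```

View pics/c8.png

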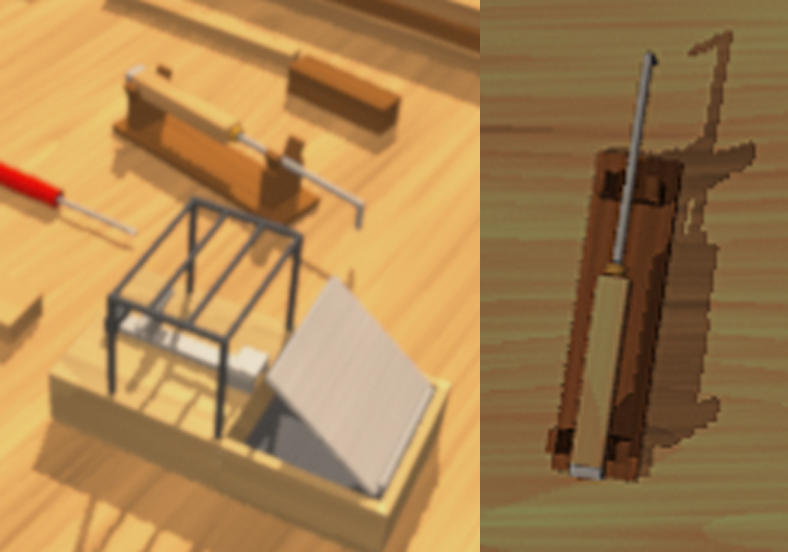

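The rod lies in both notches, hook down at (360,215), and the flap is up. Nothing touches the robot.

```bash
python3 -c "
from plant import *
print(hand_in())"
```

```text
the job is handed in; nothing more can be done
None
```

I took the hooked rod in under the guard and drew the bolt until it came up firm at its stop. I held it there at about 12.5 N, and no reading went over 12.7 N. I then eased off, laid the rod back in its rests and handed the job in at about 28 s.

- **Flap and bolt:** the flap edge reads about 145 mm high, so it is up. The bolt's bar reads about 45 mm drawn.
- **Rod:** it lies in both notches with the hook down. It points the same way as before (-8.7° against -8.9° at the start) and sits within about 3 mm of where it was.
- **Force when laying it back:** lowering the rod the last millimetre gave a brief 6 N on the wrist as it seated.
- **Other things:** the screwdriver, glue bottle, push stick and long offcut read within 5 mm of their first positions, about the networks' error. I had no first reading for the chisel and took none of the mallet; the robot never came near the mallet.
- **One check disagreed:** in the last scene picture the network took the raised flap for the wide offcut. The top camera showed the offcut in its place.

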